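# Hold a mower cover against the screw fixture

### The arm

A 6-joint arm with a two-finger parallel gripper is mounted at the origin on the work surface. World frame = base frame: x ahead of the robot, y to its left, z up, the work surface at z = 0. Lengths are in m, angles in rad, forces in N, time in s.
With the tool pointing down it reaches from about 0.425 to 0.95 m from the base axis. Payload 3.5 kg.
Tool frame: the origin (TCP) lies on the mounting face of the last link; the fingertips stand 173 mm ahead of it and the grasp point (between the pads) lies 155 mm ahead of it; z points along the fingers, x is the direction in which the jaws open and shut, and the axes are right-handed (so a half turn about z gives the same grasp; the last joint's range is limited). The gripper opens to 85 mm and grips with 20 to 120 N. Pads are 22 mm wide; open, the fingers measure 114 mm over their backs; the gripper's body (76 mm by 85 mm) begins 54 mm behind the grasp point. The pads swing forward as they close: fully open they stand 13 mm farther back than shut.
Start: joints at [1.161, 0.286, 1.577, -0, 1.279, -0.15], TCP at [0.173, 0.652, 0.405] pointing down, gripper open.
Joint ranges: [-2.77, 2.77], [-0.9, 2.22], [0.21, 2.48], [-1.53, 4.67], [0.24, 2.81], [-2.84, 2.84]. Speed limits (rad/s): [2.79, 2.79, 3.14, 3.14, 3.14, 3.14].

### API

Orientations are given as a unit quaternion [x, y, z, w].
In Python, from plant import get_state, read_camera, sign_off gives the robot as it stands.
- The arm moves only by the shell command python3 -m jog 'ROWS' [FORCE]. ROWS is JSON, a list of rows, each an object of numbers: "grip": the closure, from 0 (fully open) to 1 (shut); "x", "y", "z": the shift along the tool's x, y, z in mm; "rx", "ry", "rz": the turn, a rotation vector about the tool's x, y, z in degrees. A call has 1 to 8 rows; each row shifts and turns the commanded pose from where the row before left it, along the tool's axes as they then stand; what a row does not reach is not made up. A row lasts 1/12 s, in which the tool goes at most 41.7 mm and 7.16 degrees, less where a joint would pass 70% of its speed; a pose out of reach is approached as far as the arm can. A call with a gripper value outside its range is refused whole. The fingers move at their own pace and stop on an object; FORCE is the grip in N (left out, the last holds). Time passes only in rows, so rows that do not move let the fingers close. It gives the time, the measured TCP pose, the force and the opening at its end, in the units of the state.
- get_state(): the state, without advancing time (a new reading comes with each control period).
- read_camera(name): name is "side" or "top" or "wrist"; returns a dict with "frame" (480x640x3 uint8, red, green, blue), "intrinsics" (3x3 intrinsics, pixels), "k1" (the pictures are not rectified: a ray, as slopes to the right and down, at radius r is drawn at 1 + k1 r^2 times it, then the intrinsics apply), "R" (3x3) and "t" (3): a world point X has camera coordinates R X + t. Camera axes: x right, y down, z forward; pixel columns grow to the right and rows downward; lengths in m; the calibration is good to about 2 mm. A picture is of the moment at which its call begins. There is no depth.
- sign_off(): hands the job in, once; it reports no verdict.
The state is a dict: "time": time; "qpos": joint angles; "dq": joint speeds; "joint_efforts": joint torques, N m; "eef_pos": TCP position; "tcp_rot": TCP orientation; "contact_force": force on the tool from outside, world axes, zero at the start; "wrist_torque": the same for the moment, N m; "opening": opening from 0.0 (shut) to 1.0 (fully open).
Only numpy, scipy, OpenCV 4.12 (cv2) and the standard library are available. Lean on these libraries where they do the work, as an engineer would, in place of code of your own. Each camera call takes 0.05 s, during which the arm holds its last target.

### The job

Take the cover with the box-shaped spigot out of the wooden rack, turn it so that the spigot faces the screw fixture, and press it squarely against the front of the fixture's U-shaped frame with the spigot centred in the frame's opening, carried by the gripper alone and not resting on anything. Push with a steady force of about 10 newtons, never ramming the frame, and finish while still holding it there, so that a colleague can drive the screws. Leave the other things on the bench where they are.

Things in the scene. Friction and masses are not known exactly. Their poses are not given: they have to be found in the camera images.
- cover: black plastic cover, about 0.16 kg: panel 10 (x) x 130 (y) x 110 mm (z), standing in either rack slot. Origin: centre of its bottom edge, z up. Inner face (+x): box-shaped spigot 10 mm proud, 68 wide, 40 tall, 18 to 58 mm above the bottom edge. Outer face: 2 mm louvre ribs below 60 mm. Both faces plain above that: pinch there, mid-width, across the 10 mm. Spigot starts facing the robot's left
- cover_inner (a point): point on the cover's inner panel face (5 mm in +x from its origin), 38 mm above the bottom edge, at the root of the spigot's centre; axes as the cover's
- fixture: screw fixture: steel base 170 x 170 x 12 mm fixed to the bench, from 30 mm before to 140 mm behind the front of its frame; spring rods behind the frame, below 42 mm. Origin: on the bench below the front of the frame at rest; +x runs from front to back, the way to push (away from the robot within 0.25 rad), z up
- frame: the fixture's upright aluminium U, 14 mm thick, open at the top: lower rail 23 to 55 mm above the bench, posts up to 150 mm at y = 42 to 72 mm either side (opening 84 mm wide). It slides back (+x) up to 20 mm on springs: 1.2 N per mm (10 N at 8 mm, end stop at 24 N). Axes and, when not pushed, origin as the fixture's: their distance apart shows the push
- seat (a point): point on the frame's front plane, mid-width of the opening, 83 mm above the bench, moving with the frame; axes as the fixture's. With the cover right, point cover_inner lies here and the cover's axes are in line with these: its bottom edge is then 45 mm above the bench and the spigot has 8 mm of air below and at each side
- rack: wooden rack fixed to the bench, base 140 x 170 x 20 mm, origin under its centre. Two slots along its y, at x = -40 and +40 mm; parts stand on the base, 20 mm above the bench. Channels 13 mm wide, 60 mm tall (top at 80 mm) guide only the outer 14 mm of each end: lift a part 60 mm straight up to clear them
- panel: bystander in the rack's other slot: a plain black vent panel 10 x 130 x 80 mm without spigot; origin at the centre of its bottom edge
- screwdriver: bystander: a screwdriver lying between the rack and the fixture; origin at its underside
- wrench: bystander: a wrench lying at the right near the robot
- wheel_disc: bystander: white plastic wheel disc, 160 mm diameter, 20 mm high, behind the working area
- mug: bystander: white mug, 76 mm diameter, 100 mm high, at the back left
- jar: bystander: clear jar, 60 mm diameter, 80 mm high, at the back
- hub: bystander: stepped steel hub, 44 mm diameter, 35 mm high, at the left near the robot
There are look-alikes about, which are no part of the job. Leave any orange or pink look-alike of the cover alone. Several things have the shape of the fixture; the one meant has the colours described above.

How it is judged:
On the way:
1. the cover is lifted clear of the rack (height (world z) of cover above 0.085 m), for 0.1 s.
At the end, for the whole second after the job is handed in: site cover_inner is within 4 mm of site seat along x and 6 mm sideways and in height (flush, spigot in the opening, clear of the rail), the cover is square to the fixture within 0.08 rad, at rest, held by the fingers and pressed on the frame with 6 to 14 N throughout the last second (contact force between cover and frame between 6 and 14 N and x of cover_inner in the frame of seat between -0.004 and 0.004 m and y of cover_inner in the frame of seat between -0.006 and 0.006 m and z of cover_inner in the frame of seat between -0.006 and 0.006 m and angle between the x axis of cover and the x axis of fixture, either way round below 0.08 rad and angle between the z axis of cover and the z axis of fixture, either way round below 0.08 rad and contact force between the fingers and cover above 3 N and linear speed of cover below 0.01 m/s); the arm keeps its last pose, push and grip.
It fails at once if the frame is rammed: pushed with more than 22 N by the cover or the robot (contact force between any of cover, the arm and frame above 22 N).
It fails at once if another thing on the bench is displaced by more than 30 mm (distance of any of panel, screwdriver, wrench, wheel_disc, mug, jar, hub from where it was at the start of the episode above 0.03 m).
It also fails if it takes over 48 s, if anything falls off the work surface, if the arm or the gripper's body presses on something with over 40 N, if the wrist force passes 120 N, or if a joint passes its speed limit or range.

## Working session

There is one attempt and no reset: what is moved stays moved. The work goes in short steps, Python scripts to look and compute and a shell command to move; the robot and the scene stay as the last step left them, time stands still between calls to the robot, and variables do not carry over. Pictures are saved under pics/ and viewed, and the job is handed in when it is done.

```bash
mkdir -p pics; ls
python3 - <<'E'
from plant import get_state, read_camera
import cv2,numpy as np
s=get_state(); print({k:np.round(v,3).tolist() for k,v in s.items()})
for n in ["side","top","wrist"]:
    c=read_camera(n); cv2.imwrite(f"pics/{n}0.png",c["frame"][:,:,::-1])
    print(n,c["intrinsics"],c["k1"],np.round(c["R"],4).tolist(),np.round(c["t"],4))
E
```

```text
pics
{'time': 0.0, 'qpos': [1.161, 0.287, 1.578, 0.0, 1.279, -0.15], 'dq': [-0.0, 0.0, 0.001, -0.0, -0.001, 0.001], 'joint_efforts': [-0.001, -40.599, -29.262, -0.0, 0.006, 0.0], 'eef_pos': [0.173, 0.652, 0.403], 'tcp_rot': [0.793, 0.61, -0.001, 0.001], 'contact_force': [-0.227, -0.435, -0.351], 'wrist_torque': [0.041, 0.006, 0.004], 'opening': 1.0}
side [[449.89462162   0.         322.40632616]
 [  0.         449.89462162 234.90608471]
 [  0.           0.           1.        ]] -0.06584001916834634 [[-0.9919, -0.1269, 0.0087], [-0.0971, 0.7107, -0.6967], [0.0823, -0.6919, -0.7173]] [0.4821 0.1148 1.0531]
top [[498.54541385   0.         326.10614708]
 [  0.         498.54541385 235.96807428]
 [  0.           0.           1.        ]] -0.07694608016874119 [[0.0225, -0.9997, 0.0071], [-0.9968, -0.023, -0.0769], [0.0771, -0.0053, -0.997]] [-0.009   0.489   1.3646]
wrist [[393.85904622   0.         316.04200332]
 [  0.         393.85904622 243.84193014]
 [  0.           0.           1.        ]] 0.027369575274407695 [[0.2565, 0.9665, -0.0031], [0.9185, -0.2428, 0.3121], [0.3009, -0.0829, -0.9501]] [-0.6744 -0.0401  0.3804]
```

View pics/top0.png

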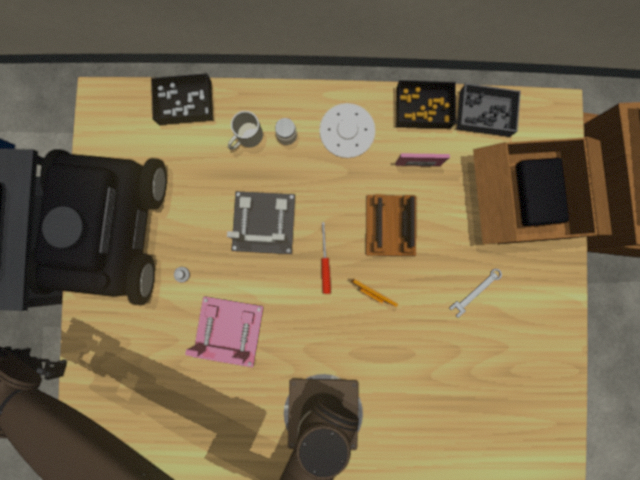

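View pics/side0.png

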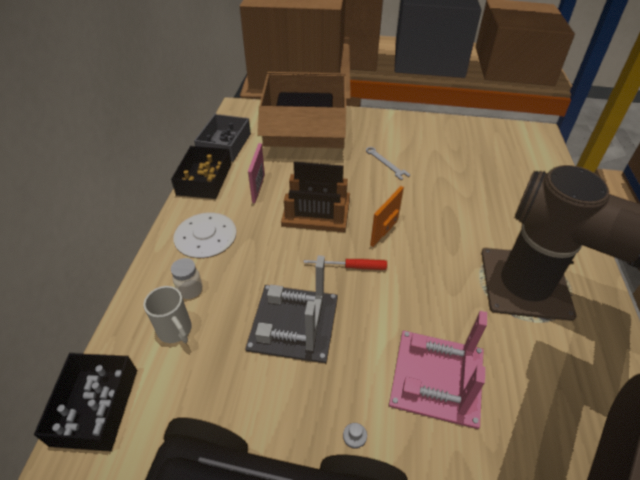

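View pics/wrist0.png

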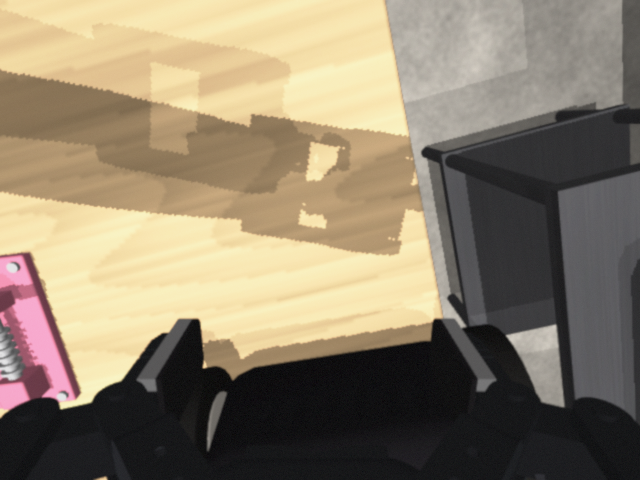

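Run:
```python
import cv2,numpy as np
t=cv2.imread("pics/top0.png"); s=cv2.imread("pics/side0.png")
a=cv2.resize(t[180:270,350:430],None,fx=5,fy=5,interpolation=cv2.INTER_CUBIC)
b=cv2.resize(s[145:240,265:365],None,fx=4.5,fy=4.74,interpolation=cv2.INTER_CUBIC)
b=b[:450]
a=a[:450]
im=np.hstack([a[:,:400],b[:,:400]]); im=np.clip(im.astype(float)*1.8,0,255).astype(np.uint8)
cv2.imwrite("pics/rackcrop.png",im)
a=cv2.resize(t[180:265,220:305],None,fx=4.7,fy=4.7,interpolation=cv2.INTER_CUBIC)
b=cv2.resize(s[250:365,240:345],None,fx=3.7,fy=3.47,interpolation=cv2.INTER_CUBIC)
im=np.hstack([a[:399],b[:399]]); print(im.shape)
cv2.imwrite("pics/fixcrop.png",im)
```

```text
(399, 788, 3)
```

View pics/rackcrop.png

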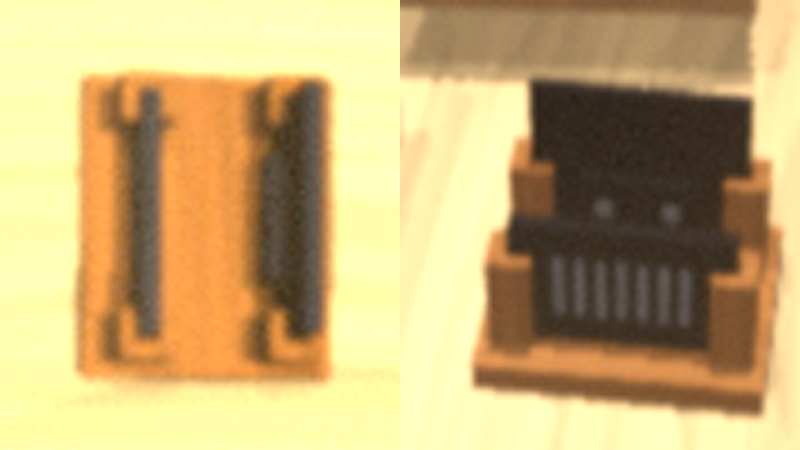

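View pics/fixcrop.png

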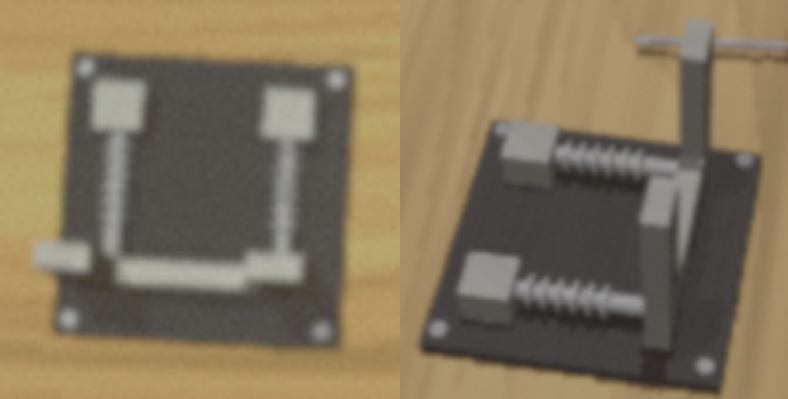

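```bash
cat > h.py <<'E'
import numpy as np,cv2
from scipy.optimize import least_squares
from scipy.spatial.transform import Rotation as Ro
from plant import get_state, read_camera
def proj(c,X):
    X=np.atleast_2d(X); p=X@np.array(c["R"]).T+np.array(c["t"]); n=p[:,:2]/p[:,2:]
    r2=(n**2).sum(1,keepdims=True); n=n*(1+c["k1"]*r2); K=np.array(c["intrinsics"])
    return n@K[:2,:2].T+K[:2,2]
def ray(c,uv):
    K=np.array(c["intrinsics"]); k=np.array([c["k1"],0,0,0,0])
    n=cv2.undistortPoints(np.array([[uv]],float),K,k)[0,0]
    R=np.array(c["R"]); d=R.T@np.array([n[0],n[1],1]); o=-R.T@np.array(c["t"]); return o,d
def atz(c,uv,z):
    o,d=ray(c,uv); return o+d*(z-o[2])/d[2]
def place(p,L):
    x,y,a=p; L=np.atleast_2d(L); return np.c_[x+np.cos(a)*L[:,0]-np.sin(a)*L[:,1], y+np.sin(a)*L[:,0]+np.cos(a)*L[:,1], L[:,2]]
def fit(obs,p0):
    # obs: list of (cam, L(3), uv)
    f=lambda p: np.concatenate([(proj(c,place(p,l))[0]-uv) for c,l,uv in obs])
    r=least_squares(f,p0,loss='soft_l1'); return r.x,f(r.x).reshape(-1,2)
E
python3 - <<'E'
from h import *
T=read_camera("top");S=read_camera("side")
ft=lambda x,y:(220+(x+.5)/4.7-.5,180+(y+.5)/4.7-.5)
fs=lambda x,y:(240+(x-394.5)/3.7-.5,250+y/3.47-.5)
b=[(T,(.14,.085,.012),ft(75,53)),(T,(.14,-.085,.012),ft(352,68)),(T,(-.03,-.085,.012),ft(340,345)),(T,(-.03,.085,.012),ft(55,331)),
(T,(0,.072,.15),ft(33,271)),(T,(.014,.042,.15),ft(91,241)),(T,(0,-.072,.15),ft(303,283)),(T,(.014,-.042,.15),ft(247,253)),
]
p,r=fit(b,(.6,.15,0)); print(np.round(p,4),np.round(r,1).tolist())
s=[(S,(.14,-.085,.012),fs(492,122)),(S,(-.03,-.085,.012),fs(760,157)),(S,(-.03,.085,.012),fs(718,380)),(S,(.14,.085,.012),fs(423,345)),(S,(0,.072,.15),fs(672,222)),(S,(0,-.042,.15),fs(710,55))]
p,r=fit(s,p); print(np.round(p,4),np.round(r,1).tolist())
p,r=fit(b+s,p); print(np.round(p,4),np.round(r,1).tolist())
rt=lambda x,y:(350+(x+.5)/5-.5,180+(y+.5)/5-.5)
# rack: rack y along world x ; local p: yaw about pi/2 ; describe with yaw a small, u along world-x (length 170), v along world-y (140)
R=[(T,(.085,.07,.02),rt(80,75)),(T,(.085,-.07,.02),rt(330,75)),(T,(-.085,-.07,.02),rt(330,378)),(T,(-.085,.07,.02),rt(79,376))]
p,r=fit(R,(.6,-.15,0)); print('rack',np.round(p,4),np.round(r,1).tolist())
# cover top z=.13 corners (u+-.065, v=-.04+-.005)
C=[(T,(.065,.005,.13),rt(301,80)),(T,(.065,-.005,.13),rt(323,80)),(T,(-.065,-.005,.13),rt(320,338)),(T,(-.065,.005,.13),rt(299,338))]
p,r=fit(C,(.6,-.15,0)); print('cover',np.round(p,4),np.round(r,1).tolist())
P=[(T,(.065,.005,.10),rt(139,88)),(T,(.065,-.005,.10),rt(160,88)),(T,(-.065,-.005,.10),rt(158,337)),(T,(-.065,.005,.10),rt(136,337))]
p,r=fit(P,(.6,-.15,0)); print('panel',np.round(p,4),np.round(r,1).tolist())
ss=lambda x,y:(265+(x-400)/4.5-.5,145+y/4.74-.5)
C=[(S,(.065,.005,.13),ss(532,80)),(S,(-.065,.005,.13),ss(750,97))]
p,r=fit(C,(.6,-.2,0)); print('coverS',np.round(p,4),np.round(r,1).tolist())
print(get_state()['time'])
E
```

```text
[ 0.4697  0.1804 -0.0284] [[-0.6, -0.4], [0.7, -0.6], [-0.1, 0.9], [-0.3, 0.8], [0.2, -0.7], [0.1, 0.7], [-0.1, -0.3], [0.2, -0.1]]
[ 0.468   0.178  -0.0182] [[-0.4, -1.0], [0.7, -2.1], [1.8, 1.0], [-0.8, -0.4], [0.2, 0.3], [-1.0, 0.7]]
[ 0.4688  0.1797 -0.0247] [[-0.6, 0.0], [0.8, -0.4], [0.2, 1.2], [-0.1, 1.2], [0.5, -0.2], [0.3, 1.2], [0.1, -0.1], [0.4, 0.2], [-0.5, -0.8], [0.5, -1.4], [1.0, 1.7], [-1.5, -0.1], [-0.6, 0.9], [-1.4, 1.3]]
rack [ 0.5248 -0.1767  0.0139] [[-0.0, -0.5], [-0.2, 0.1], [0.2, 0.2], [0.0, 0.2]]
cover [ 0.5233 -0.2162 -0.0008] [[0.3, 0.6], [-0.3, 0.7], [-0.1, -0.6], [0.2, -0.7]]
panel [ 0.5228 -0.1359  0.004 ] [[0.2, 0.2], [-0.2, 0.3], [-0.3, -0.2], [0.3, -0.3]]
coverS [ 0.5273 -0.2273  0.012 ] [[-0.8, -0.2], [0.8, 0.1]]
0.25
```

The cover is the black part in the right rack slot, at top (408,222) and side (318,170): it is tall and has a spigot on its left face. The other candidates I ruled out:
- Plain panel in the left slot, top (378,222).
- Orange look-alike, side (387,216) and top (373,292).
- Pink look-alike, side (257,175) and top (422,159).
- Black part in the box, top (541,190).

The fixture is the grey one at top (263,222). The pink one at (225,330) is not the one meant.

Moving toward the rack.

```bash
python3 -m jog '[{"rz":-7.1},{"rz":-7.1},{"rz":-0.6,"x":-15,"y":15},{"x":-27,"y":26},{"x":-27,"y":26},{"x":-27,"y":26},{"x":-27,"y":26},{"x":-27,"y":26}]' 60; python3 -m jog '[{"x":-27,"y":26},{"x":-28,"y":26},{"x":-30,"y":24},{"x":-38,"y":10},{"x":-38,"y":8},{"x":-38,"y":8},{"x":-38,"y":8},{"x":-38,"y":8}]'
```

```text
$[0]: bad value
$[0]: bad value
```

```bash
python3 -m jog '[{"grip":0,"x":0,"y":0,"z":0,"rx":0,"ry":0,"rz":-7.1}]' 60; python3 -m jog '[{"grip":0,"rz":-7.1}]'
```

```text
time: 0.33
eef_pos: [0.1734, 0.6523, 0.4043]
tcp_rot: [0.753, 0.658, -0.0, 0.0]
contact_force: [0.6, -0.2, -0.4]
opening: 0.999$[0]: bad value
```

```bash
python3 -m jog '[{"grip":0,"x":0,"y":0,"z":0,"rx":0,"ry":0,"rz":-7.1},{"grip":0,"x":-15,"y":15,"z":0,"rx":0,"ry":0,"rz":-0.6},{"grip":0,"x":-27,"y":26,"z":0,"rx":0,"ry":0,"rz":0},{"grip":0,"x":-27,"y":26,"z":0,"rx":0,"ry":0,"rz":0},{"grip":0,"x":-27,"y":26,"z":0,"rx":0,"ry":0,"rz":0},{"grip":0,"x":-27,"y":26,"z":0,"rx":0,"ry":0,"rz":0},{"grip":0,"x":-27,"y":26,"z":0,"rx":0,"ry":0,"rz":0},{"grip":0,"x":-27,"y":26,"z":0,"rx":0,"ry":0,"rz":0}]'; python3 -m jog '[{"grip":0,"x":-28,"y":26,"z":0,"rx":0,"ry":0,"rz":0},{"grip":0,"x":-30,"y":24,"z":0,"rx":0,"ry":0,"rz":0},{"grip":0,"x":-38,"y":10,"z":0,"rx":0,"ry":0,"rz":0},{"grip":0,"x":-38,"y":8,"z":0,"rx":0,"ry":0,"rz":0},{"grip":0,"x":-38,"y":8,"z":0,"rx":0,"ry":0,"rz":0},{"grip":0,"x":-38,"y":8,"z":0,"rx":0,"ry":0,"rz":0},{"grip":0,"x":-38,"y":8,"z":0,"rx":0,"ry":0,"rz":0},{"grip":0,"x":-38,"y":8,"z":0,"rx":0,"ry":0,"rz":0}]'
```

```text
time: 1.0
eef_pos: [0.3448, 0.4735, 0.4047]
tcp_rot: [0.708, 0.707, 0.0, 0.0]
contact_force: [0.3, -1.0, 0.1]
opening: 0.996
time: 1.67
eef_pos: [0.4433, 0.187, 0.4048]
tcp_rot: [0.708, 0.707, 0.0, 0.0]
contact_force: [1.8, 0.4, 0.3]
opening: 1.0
```

```bash
python3 - <<'E'
from h import *
import pickle
c=read_camera("wrist"); pickle.dump(c,open("w1.pkl","wb")); cv2.imwrite("pics/w1.png",c["frame"][:,:,::-1])
E
python3 -m jog '[{"grip":0,"x":-38,"y":8,"z":0,"rx":0,"ry":0,"rz":0},{"grip":0,"x":-38,"y":8,"z":0,"rx":0,"ry":0,"rz":0},{"grip":0,"x":-38,"y":8,"z":0,"rx":0,"ry":0,"rz":0},{"grip":0,"x":-38,"y":8,"z":0,"rx":0,"ry":0,"rz":0},{"grip":0,"x":-38,"y":8,"z":0,"rx":0,"ry":0,"rz":0},{"grip":0,"x":-38,"y":8,"z":0,"rx":0,"ry":0,"rz":0},{"grip":0,"x":-38,"y":8,"z":0,"rx":0,"ry":0,"rz":0},{"grip":0,"x":-38,"y":8,"z":0,"rx":0,"ry":0,"rz":0}]';python3 - <<'E'
from h import *
import pickle
c=read_camera("wrist"); pickle.dump(c,open("w2.pkl","wb")); cv2.imwrite("pics/w2.png",c["frame"][:,:,::-1]); print(get_state()['eef_pos'])
E
```

```text
time: 2.38
eef_pos: [0.507, -0.1172, 0.4049]
tcp_rot: [0.708, 0.706, 0.0, 0.0]
contact_force: [0.5, 0.5, 0.1]
opening: 0.999
[ 0.50800391 -0.12240736  0.40512559]
```

View pics/w1.png

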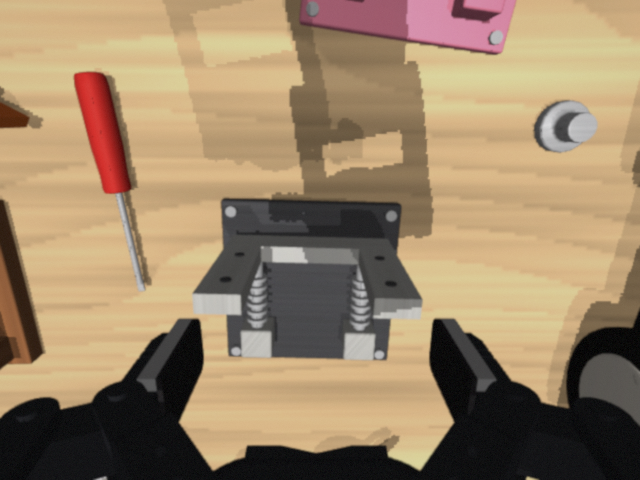

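View pics/w2.png

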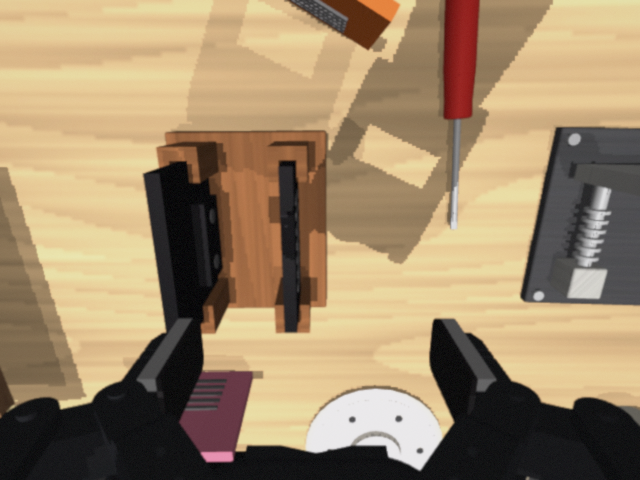

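Run:
```python
import cv2,numpy as np
a=cv2.imread("pics/w1.png")[190:370,180:440]; b=cv2.imread("pics/w2.png")[120:345,130:340]
a=cv2.resize(a,None,fx=3,fy=3,interpolation=cv2.INTER_CUBIC)
b=cv2.resize(np.clip(b*1.6,0,255).astype(np.uint8),None,fx=2.6,fy=2.6,interpolation=cv2.INTER_CUBIC)
cv2.imwrite("pics/w1c.png",a);cv2.imwrite("pics/w2c.png",b)
```

```text
(no output)
```

View pics/w1c.png

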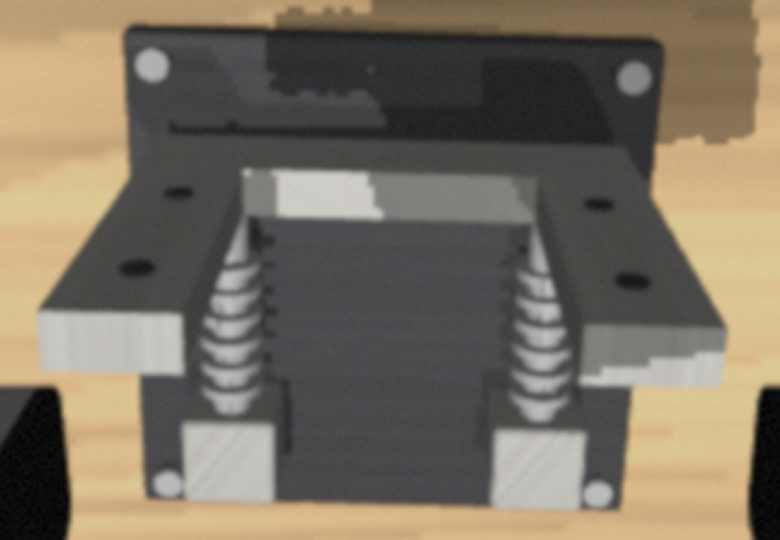

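View pics/w2c.png

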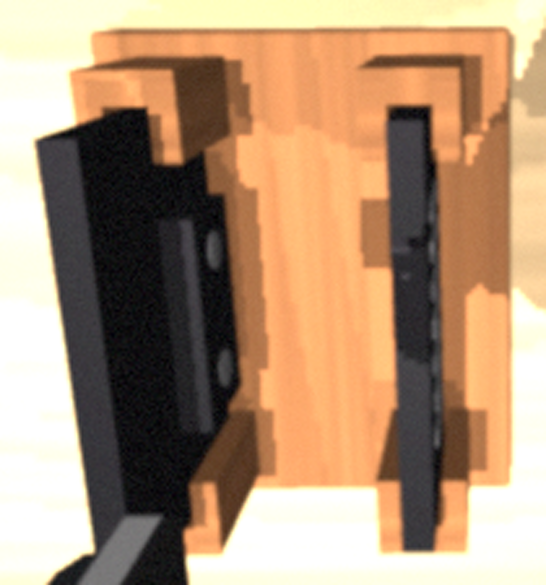

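Run:
```python
from h import *
import pickle
W1=pickle.load(open("w1.pkl","rb"));W2=pickle.load(open("w2.pkl","rb"))
g=lambda x,y:(180+(x+.5)/3-.5,190+(y+.5)/3-.5)
o=[(W1,l,g(*u)) for l,u in [((0,-.072,.15),(40,311)),((0,-.042,.15),(183,315)),((0,.042,.15),(582,325)),((0,.072,.15),(725,328)),((.014,-.072,.15),(42,370)),((.014,-.042,.15),(183,375)),((.014,.072,.15),(722,385)),((.014,.042,.15),(580,385)),((0,-.042,.055),(245,170)),((0,.042,.055),(537,178)),((.014,-.042,.055),(248,217)),((.014,.042,.055),(535,222)),((-.03,-.085,.012),(125,28)),((-.03,.085,.012),(662,41)),((.14,-.085,.012),(146,498)),((.14,.085,.012),(620,510))]]
p,r=fit(o,(.47,.18,0)); print('fix',np.round(p,4),np.round(r,1).tolist())
g=lambda x,y:(130+(x+.5)/2.6-.5,120+(y+.5)/2.6-.5)
# cover top: near-robot end at image top (u=-.065)
o=[(W2,l,g(*u)) for l,u in [((-.065,-.005,.13),(37,143)),((-.065,.005,.13),(76,138))]]
p,r=fit(o+[(W2,(.065,-.005,.13),g(93,545))],(.52,-.217,0)); print('cov',np.round(p,4),np.round(r,1).tolist())
o=[(W2,l,g(*u)) for l,u in [((-.085,.07,.02),(511,30)),((.085,.07,.02),(512,487)),((-.085,-.07,.02),(94,32)),((.085,-.07,.02),(190,487))]]
p,r=fit(o[:3],(.52,-.177,0)); print('rack',np.round(p,4),np.round(r,1).tolist())
o=[(W2,l,g(*u)) for l,u in [((-.065,-.005,.10),(387,108)),((-.065,.005,.10),(430,108)),((.065,-.005,.10),(403,549)),((.065,.005,.10),(434,549))]]
p,r=fit(o,(.52,-.137,0)); print('pan',np.round(p,4),np.round(r,1).tolist())
for u in [(37,143),(76,138)]: print(atz(W2,g(*u),.13))
```

```text
fix [ 0.4705  0.1824 -0.0271] [[-1.5, -0.0], [-0.6, -0.3], [1.2, -0.3], [1.7, -0.1], [-0.6, 0.5], [0.1, -0.1], [0.3, 0.9], [0.3, -0.3], [-0.7, -0.4], [0.5, -0.6], [-1.4, -0.7], [0.2, 0.0], [-1.4, 0.4], [2.1, 0.9], [-0.6, 1.3], [1.2, 1.0]]
cov [ 0.5257 -0.218  -0.0154] [[-0.8, -2.0], [0.8, 0.2], [0.0, 26.8]]
rack [ 0.5258 -0.1765  0.0066] [[0.8, -0.3], [0.3, 1.3], [-1.8, -0.2]]
pan [ 0.5224 -0.1365 -0.0014] [[0.9, 0.6], [-0.9, 0.6], [-0.4, -1.0], [0.4, -1.0]]
[ 0.46183868 -0.22167618  0.13      ]
[ 0.4606477 -0.2124291  0.13     ]
```

```bash
python3 -m jog '[{"grip":0,"x":-32,"y":6,"z":0,"rx":0,"ry":0,"rz":0},{"grip":0,"x":-32,"y":6,"z":5,"rx":0,"ry":0,"rz":0},{"grip":0,"x":-31,"y":5,"z":15,"rx":0,"ry":0,"rz":0},{"grip":0,"x":0,"y":0,"z":25,"rx":0,"ry":0,"rz":0},{"grip":0,"x":0,"y":0,"z":25,"rx":0,"ry":0,"rz":0},{"grip":0,"x":0,"y":0,"z":0,"rx":0,"ry":0,"rz":0},{"grip":0,"x":0,"y":0,"z":0,"rx":0,"ry":0,"rz":0}]';python3 - <<'E'
from h import *
import pickle
c=read_camera("wrist"); pickle.dump(c,open("w3.pkl","wb")); cv2.imwrite("pics/w3.png",np.clip(c["frame"][:,:,::-1]*1.6,0,255).astype(np.uint8))
s=get_state(); print(s['eef_pos'],Ro.from_quat(s['tcp_rot']).as_matrix().round(4))
E
```

```text
time: 3.02
eef_pos: [0.5235, -0.2099, 0.3331]
tcp_rot: [0.708, 0.707, -0.0, -0.002]
contact_force: [0.2, 0.7, 0.1]
opening: 0.998
[ 0.52408106 -0.21006173  0.3351378 ] [[ 1.2e-03  1.0e+00 -2.0e-04]
 [ 1.0e+00 -1.2e-03  1.0e-04]
 [ 1.0e-04 -2.0e-04 -1.0e+00]]
```

View pics/w3.png

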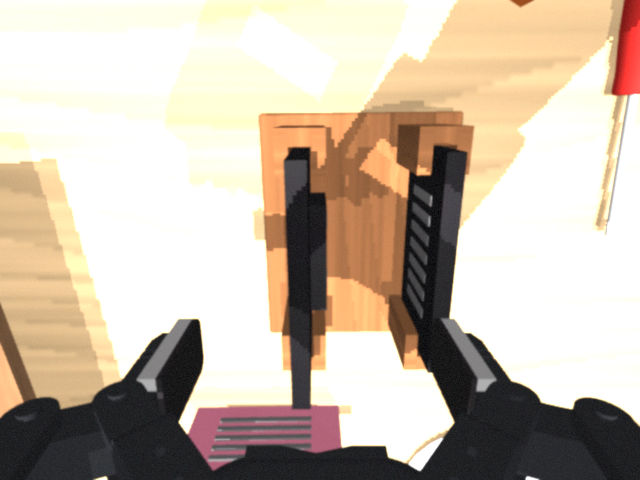

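Run:
```python
from h import *
import pickle
c=pickle.load(open("w3.pkl","rb"))
for u in [(285,161),(311,158),(292,408),(311,408)]: print(atz(c,u,.13).round(4))
```

```text
[ 0.4612 -0.2219  0.13  ]
[ 0.46   -0.2108  0.13  ]
[ 0.5896 -0.2214  0.13  ]
[ 0.5896 -0.2114  0.13  ]
```

```bash
python3 -m jog '[{"grip":0,"x":-6,"y":1,"z":0,"rx":0,"ry":0,"rz":0},{"grip":0,"x":0,"y":0,"z":25,"rx":0,"ry":0,"rz":0},{"grip":0,"x":0,"y":0,"z":25,"rx":0,"ry":0,"rz":0},{"grip":0,"x":0,"y":0,"z":24,"rx":0,"ry":0,"rz":0},{"grip":0,"x":0,"y":0,"z":0,"rx":0,"ry":0,"rz":0},{"grip":1,"x":0,"y":0,"z":0,"rx":0,"ry":0,"rz":0},{"grip":1,"x":0,"y":0,"z":0,"rx":0,"ry":0,"rz":0},{"grip":1,"x":0,"y":0,"z":0,"rx":0,"ry":0,"rz":0}]' 70; python3 -m jog '[{"grip":1,"x":0,"y":0,"z":0,"rx":0,"ry":0,"rz":0},{"grip":1,"x":0,"y":0,"z":0,"rx":0,"ry":0,"rz":0},{"grip":1,"x":0,"y":0,"z":0,"rx":0,"ry":0,"rz":0},{"grip":1,"x":0,"y":0,"z":0,"rx":0,"ry":0,"rz":0}]'
```

```text
time: 3.73
eef_pos: [0.5259, -0.2169, 0.2637]
tcp_rot: [0.708, 0.707, 0.001, 0.002]
contact_force: [0.4, -0.8, 0.9]
opening: 0.607
time: 4.07
eef_pos: [0.5253, -0.2167, 0.2618]
tcp_rot: [0.708, 0.707, 0.0, 0.001]
contact_force: [0.1, -1.5, 1.2]
opening: 0.107
```

```bash
python3 -m jog '[{"grip":1,"x":0,"y":0,"z":0,"rx":0,"ry":0,"rz":0},{"grip":1,"x":0,"y":0,"z":-8,"rx":0,"ry":0,"rz":0},{"grip":1,"x":0,"y":0,"z":-15,"rx":0,"ry":0,"rz":0},{"grip":1,"x":0,"y":0,"z":-18,"rx":0,"ry":0,"rz":0},{"grip":1,"x":0,"y":0,"z":-18,"rx":0,"ry":0,"rz":0},{"grip":1,"x":0,"y":0,"z":-18,"rx":0,"ry":0,"rz":0},{"grip":1,"x":0,"y":0,"z":-13,"rx":0,"ry":0,"rz":0},{"grip":1,"x":0,"y":0,"z":0,"rx":0,"ry":0,"rz":0}]'
python3 - <<'E'
from h import *
c=read_camera("wrist"); cv2.imwrite("pics/w4.png",np.clip(c["frame"][:,:,::-1]*1.6,0,255).astype(np.uint8))
E
```

```text
time: 4.73
eef_pos: [0.5255, -0.2165, 0.354]
tcp_rot: [0.708, 0.707, 0.001, 0.002]
contact_force: [-0.3, -0.6, -1.3]
opening: 0.105
```

View pics/w4.png

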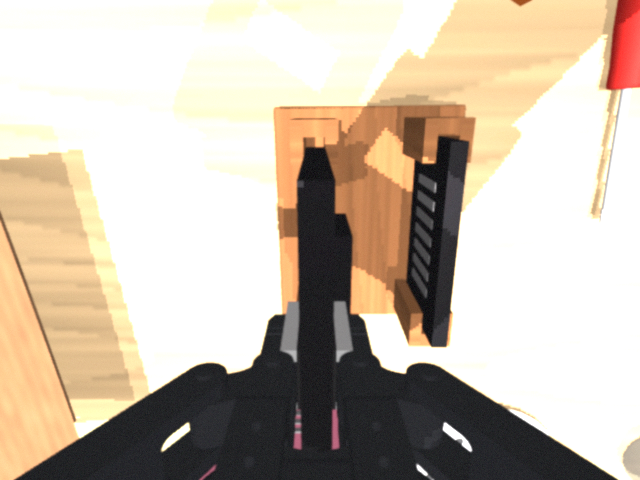

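```bash
python3 -m jog '[{"grip":1,"x":0,"y":0,"z":-15,"rx":0,"ry":0,"rz":3},{"grip":1,"x":0,"y":0,"z":0,"rx":0,"ry":0,"rz":7},{"grip":1,"x":0,"y":0,"z":0,"rx":0,"ry":0,"rz":7},{"grip":1,"x":0,"y":0,"z":0,"rx":0,"ry":0,"rz":7},{"grip":1,"x":0,"y":0,"z":0,"rx":0,"ry":0,"rz":7},{"grip":1,"x":0,"y":0,"z":0,"rx":0,"ry":0,"rz":7},{"grip":1,"x":0,"y":0,"z":0,"rx":0,"ry":0,"rz":7},{"grip":1,"x":0,"y":0,"z":0,"rx":0,"ry":0,"rz":7}]'
python3 -m jog '[{"grip":1,"x":0,"y":0,"z":0,"rx":0,"ry":0,"rz":7},{"grip":1,"x":0,"y":0,"z":0,"rx":0,"ry":0,"rz":7},{"grip":1,"x":0,"y":0,"z":0,"rx":0,"ry":0,"rz":7},{"grip":1,"x":0,"y":0,"z":0,"rx":0,"ry":0,"rz":7},{"grip":1,"x":0,"y":0,"z":0,"rx":0,"ry":0,"rz":7},{"grip":1,"x":0,"y":0,"z":0,"rx":0,"ry":0,"rz":4.5},{"grip":1,"x":0,"y":0,"z":0,"rx":0,"ry":0,"rz":0}]'
```

```text
time: 5.45
eef_pos: [0.5244, -0.216, 0.3634]
tcp_rot: [0.947, 0.322, -0.001, -0.002]
contact_force: [1.1, -0.5, -2.9]
opening: 0.112
time: 6.03
eef_pos: [0.5245, -0.216, 0.3635]
tcp_rot: [1.0, -0.015, -0.002, -0.001]
contact_force: [0.0, -0.5, -2.5]
opening: 0.108
```

```bash
python3 -m jog '[{"grip":1,"x":-9,"y":-20,"z":0,"rx":0,"ry":0,"rz":0},{"grip":1,"x":-10,"y":-34,"z":0,"rx":0,"ry":0,"rz":0},{"grip":1,"x":-11,"y":-34,"z":0,"rx":0,"ry":0,"rz":0},{"grip":1,"x":-11,"y":-34,"z":0,"rx":0,"ry":0,"rz":0},{"grip":1,"x":-11,"y":-34,"z":0,"rx":0,"ry":0,"rz":0},{"grip":1,"x":-11,"y":-34,"z":0,"rx":0,"ry":0,"rz":0},{"grip":1,"x":-11,"y":-34,"z":0,"rx":0,"ry":0,"rz":0},{"grip":1,"x":-11,"y":-34,"z":0,"rx":0,"ry":0,"rz":0}]'
python3 -m jog '[{"grip":1,"x":-11,"y":-34,"z":0,"rx":0,"ry":0,"rz":0},{"grip":1,"x":-11,"y":-34,"z":0,"rx":0,"ry":0,"rz":0},{"grip":1,"x":-10,"y":-34,"z":0,"rx":0,"ry":0,"rz":0},{"grip":1,"x":-9,"y":-25,"z":0,"rx":0,"ry":0,"rz":0},{"grip":1,"x":0,"y":-10,"z":0,"rx":0,"ry":0,"rz":0},{"grip":1,"x":0,"y":0,"z":0,"rx":0,"ry":0,"rz":0},{"grip":1,"x":0,"y":0,"z":0,"rx":0,"ry":0,"rz":0}]'
python3 - <<'E'
from h import *
import pickle
for n in ["wrist","side","top"]:
    c=read_camera(n); pickle.dump(c,open(f"{n}5.pkl","wb")); cv2.imwrite(f"pics/{n}5.png",np.clip(c["frame"][:,:,::-1]*1.5,0,255).astype(np.uint8))
s=get_state(); print(s)
E
```

```text
time: 6.7
eef_pos: [0.4458, 0.0454, 0.3646]
tcp_rot: [1.0, -0.013, -0.001, -0.0]
contact_force: [0.1, 0.6, -1.5]
opening: 0.102
time: 7.28
eef_pos: [0.4098, 0.182, 0.365]
tcp_rot: [1.0, -0.013, -0.001, 0.001]
contact_force: [0.6, 0.6, -1.9]
opening: 0.108
{'time': 7.4333, 'qpos': array([ 1.88598832e-01, -1.95544325e-01,  2.15034221e+00, -4.59936775e-04,
        1.18751994e+00,  2.17607155e-01]), 'dq': array([-0.0068462 , -0.00057181, -0.00156335,  0.0043755 , -0.00095256,
        0.00429672]), 'joint_efforts': array([ 3.16345319e-01, -2.13368636e+01, -2.92421025e+01,  7.56378751e-03,
        4.95569067e-03, -5.63049107e-03]), 'eef_pos': array([0.41029975, 0.18100129, 0.36537986]), 'tcp_rot': array([ 9.99895973e-01, -1.44175840e-02, -3.12114359e-04,  2.82004618e-04]), 'contact_force': array([-0.11275147,  0.34097548, -1.27026797]), 'wrist_torque': array([ 0.03868672,  0.02245472, -0.04781762]), 'opening': 0.108773022122845}
```

View pics/wrist5.png

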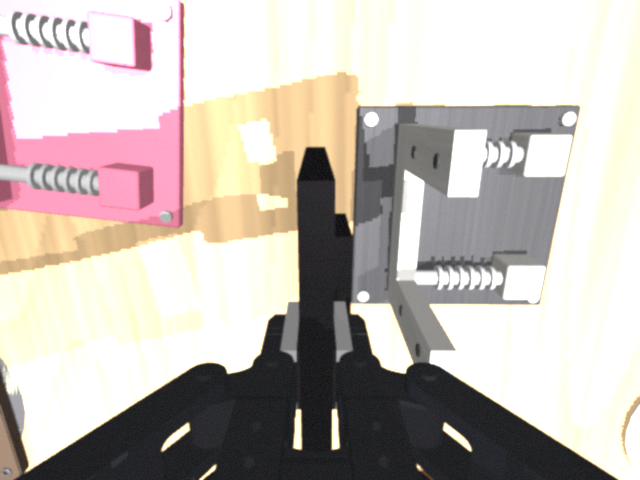

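View pics/side5.png

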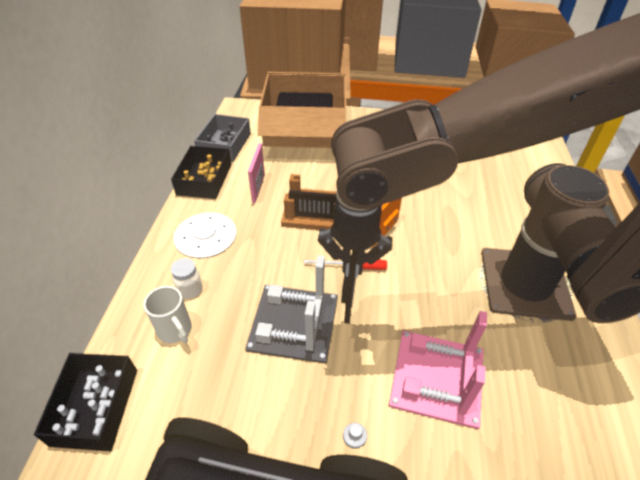

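Run:
```python
import cv2,numpy as np
a=cv2.imread("pics/wrist5.png")[90:380,340:600]
cv2.imwrite("pics/w5c.png",cv2.resize(a,None,fx=2.05,fy=2.05,interpolation=cv2.INTER_CUBIC))
a=cv2.imread("pics/wrist5.png")[140:460,270:380]
cv2.imwrite("pics/w5d.png",cv2.resize(np.clip(a*2.0,0,255).astype(np.uint8),None,fx=1.85,fy=1.85,interpolation=cv2.INTER_CUBIC))
```

```text
(no output)
```

View pics/w5c.png

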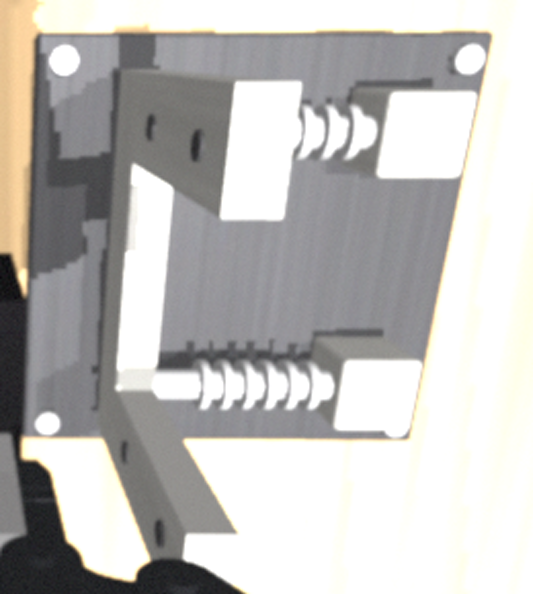

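View pics/w5d.png

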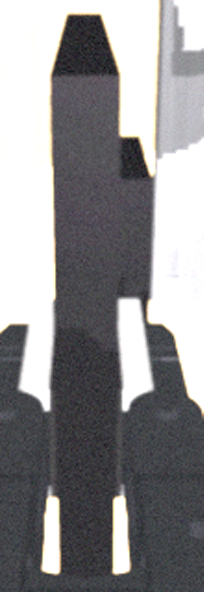

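Run:
```python
from h import *
import pickle
c=pickle.load(open("wrist5.pkl","rb"))
g=lambda x,y:(340+(x+.5)/2.05-.5,90+(y+.5)/2.05-.5)
o=[(c,l,g(*u)) for l,u in [((-.03,.085,.012),(38,34)),((.14,.085,.012),(491,36)),((.14,-.085,.012),(409,438)),((-.03,-.085,.012),(23,437)),((0,.072,.15),(236,80)),((.014,.072,.15),(302,82)),((0,.042,.15),(221,218)),((.014,.042,.15),(285,220)),((0,-.042,.15),(184,533)),((.014,-.042,.15),(236,533)),((0,.042,.055),(133,165)),((0,-.042,.055),(116,390)),((.014,.042,.055),(172,187))]]
p,r=fit(o,(.47,.18,0)); print('fix',np.round(p,4),np.round(r,1).tolist())
h=lambda x,y:(270+(x+.5)/1.85-.5,140+(y+.5)/1.85-.5)
L=np.array([(-.005,.065,.11),(.005,.065,.11),(-.005,-.065,.11),(.005,-.065,.11),(-.005,.065,0),(.005,.065,0),(.015,.034,.058),(.015,-.034,.058)])
U=np.array([h(*u) for u in [(50,74),(118,74),(53,573),(117,573),(68,14),(103,14),(152,178),(152,297)]])
s=get_state(); 
def f(q):
    X=Ro.from_rotvec(q[3:]).apply(L)+q[:3]; return (proj(c,X)-U).ravel()
q0=np.r_[s['eef_pos']-[0,0,.2418],0,0,-.027]
e=least_squares(f,q0,loss='soft_l1'); print(e.x.round(4),f(e.x).reshape(-1,2).round(1).tolist(), s['eef_pos'].round(4))
print('prior resid',f(q0).reshape(-1,2).round(1).tolist())
```

```text
fix [ 0.4704  0.1824 -0.0346] [[-0.3, -1.8], [3.3, -2.0], [0.2, 3.1], [-1.2, 1.4], [0.4, 0.8], [-0.0, -0.0], [-0.3, 0.2], [-1.4, -0.5], [0.0, 1.3], [0.9, 1.6], [-0.2, -1.0], [-0.8, -0.1], [0.9, -11.6]]
[ 0.4112  0.1777  0.0755  0.0276 -0.0023 -0.0072] [[7.7, 0.3], [-2.0, -0.1], [13.5, 0.1], [-0.2, -0.1], [3.2, 0.0], [0.1, -0.3], [-4.4, -16.0], [-5.5, 32.5]] [0.4103 0.181  0.3654]
prior resid [[4.3, 4.2], [7.0, 4.3], [6.1, 102.1], [-0.1, 102.2], [2.4, 0.6], [2.8, 0.6], [4.2, 2.8], [-0.7, 80.5]]
```

```bash
python3 -m jog '[{"grip":1,"x":0,"y":0,"z":10,"rx":0,"ry":0,"rz":0},{"grip":1,"x":0,"y":0,"z":20,"rx":0,"ry":0,"rz":0},{"grip":1,"x":0,"y":0,"z":20,"rx":0,"ry":0,"rz":0},{"grip":1,"x":0,"y":0,"z":18,"rx":0,"ry":0,"rz":0},{"grip":1,"x":8,"y":0,"z":10,"rx":0,"ry":0,"rz":0},{"grip":1,"x":12,"y":0,"z":0,"rx":0,"ry":0,"rz":0},{"grip":1,"x":5,"y":0,"z":0,"rx":0,"ry":0,"rz":0},{"grip":1,"x":0,"y":0,"z":0,"rx":0,"ry":0,"rz":0}]'
python3 - <<'E'
from h import *
import pickle
P=[];F=[]
for n in ["wrist","side","top"]:
    c=read_camera(n); pickle.dump(c,open(f"{n}6.pkl","wb")); cv2.imwrite(f"pics/{n}6.png",np.clip(c["frame"][:,:,::-1]*1.3,0,255).astype(np.uint8))
    s=get_state();P.append(s['eef_pos']);F.append(s['contact_force'])
print(np.round(P,4),np.round(F,1),s['tcp_rot'].round(4))
a=cv2.imread("pics/side6.png")[220:370,230:380]; b=cv2.imread("pics/top6.png")[175:275,215:315]
cv2.imwrite("pics/c6.png",np.hstack([cv2.resize(a,(400,400),interpolation=cv2.INTER_CUBIC),cv2.resize(b,(400,400),interpolation=cv2.INTER_CUBIC)]))
E
```

```text
time: 8.1
eef_pos: [0.436, 0.1805, 0.2875]
tcp_rot: [1.0, -0.015, 0.0, 0.0]
contact_force: [0.1, 0.5, -2.3]
opening: 0.108
[[0.4355 0.1807 0.2877]
 [0.4351 0.1809 0.2878]
 [0.4348 0.181  0.2879]] [[-1.2  0.4 -2.3]
 [ 0.4 -0.  -2.5]
 [-0.8  0.  -2. ]] [ 0.9999 -0.0141  0.     -0.    ]
```

View pics/c6.png

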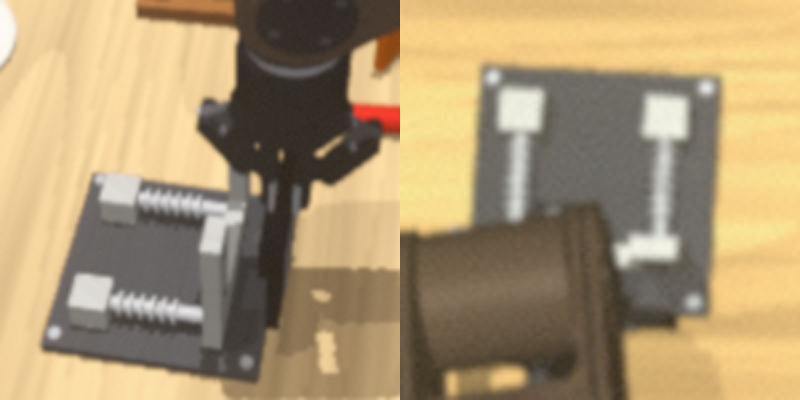

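View pics/wrist6.png

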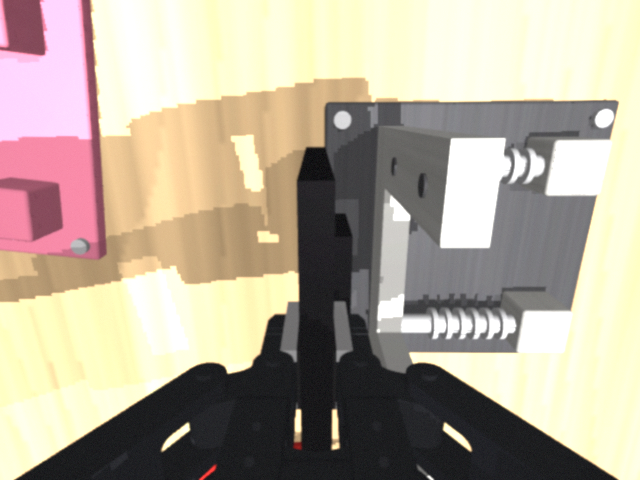

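Run:
```python
from h import *
import pickle
c=pickle.load(open("wrist6.pkl","rb")); s=pickle.load(open("side6.pkl","rb"))
a=c["frame"][:,:,::-1]
cv2.imwrite("pics/w6c.png",cv2.resize(np.clip(a[130:260,280:520].astype(float)*2.2,0,255).astype(np.uint8),None,fx=3.3,fy=3.3,interpolation=cv2.INTER_CUBIC))
a=s["frame"][:,:,::-1]
cv2.imwrite("pics/s6c.png",cv2.resize(np.clip(a[265:365,285:365].astype(float)*2.,0,255).astype(np.uint8),None,fx=6,fy=6,interpolation=cv2.INTER_CUBIC))
p=(.4704,.1815,-.028)
X=place(p,[(0,.072,.15),(.014,.072,.15),(0,.042,.15),(.014,.042,.15)]); print(proj(c,X).round(1).tolist(),proj(s,X).round(1).tolist())
C=place((.4348,.1820,-.028),[(-.005,.065,.156),(.005,.065,.156),(-.005,.065,.046),(.005,.065,.046),(.015,.034,.104),(.015,.034,.064)]); print(proj(c,C).round(1).tolist(),proj(s,C).round(1).tolist())
```

```text
[[449.5, 142.0], [504.0, 141.7], [438.2, 251.1], [487.9, 251.1]] [[312.8, 315.1], [305.1, 314.1], [315.5, 301.7], [308.1, 300.7]]
[[292.5, 174.9], [332.2, 174.8], [304.4, 143.5], [323.8, 143.5], [351.0, 233.3], [344.2, 210.2]] [[335.8, 312.8], [330.2, 312.1], [334.1, 344.6], [329.1, 343.9], [326.8, 313.6], [326.5, 325.0]]
```

View pics/w6c.png

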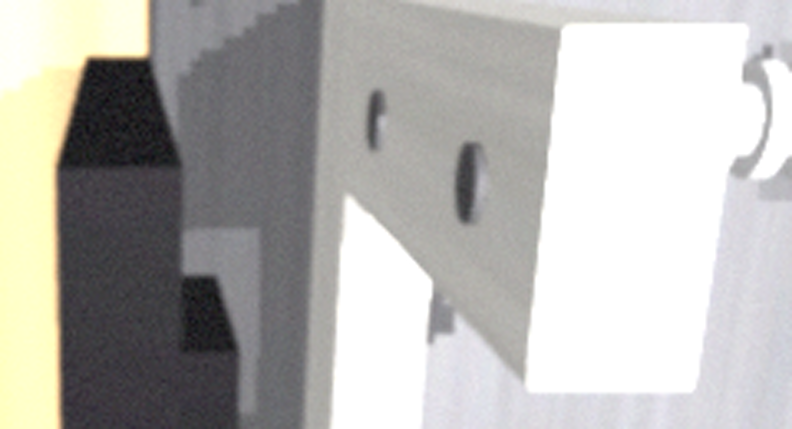

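View pics/s6c.png

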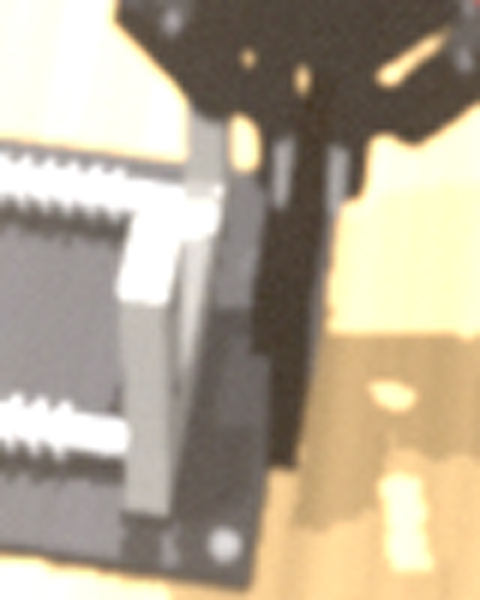

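```bash
cat > ov.py <<'E'
from h import *
import pickle,sys,itertools
def box(x0,x1,y0,y1,z0,z1):
    V=np.array(list(itertools.product((x0,x1),(y0,y1),(z0,z1)))); E=[(i,j) for i in range(8) for j in range(i) if bin(i^j).count('1')==1]; return V,E
def draw(c,fx,cv,crop,k,name,gain=1.5):
    x0,x1,y0,y1=crop
    im=np.clip(cv2.resize(c["frame"][y0:y1,x0:x1,::-1],None,fx=k,fy=k,interpolation=cv2.INTER_LINEAR).astype(float)*gain,0,255).astype(np.uint8)
    def w(p,b,col,dz=0):
        V,E=box(*b); V=V.copy(); V[:,2]+=dz; u=((proj(c,place(p,V))-[x0,y0]+.5)*k-.5)
        for i,j in E: cv2.line(im,*[tuple(int(q) for q in np.round(u[m]*8)) for m in (i,j)],col,1,cv2.LINE_AA,3)
    for b in [(0,.014,.042,.072,.023,.15),(0,.014,-.072,-.042,.023,.15),(0,.014,-.042,.042,.023,.055),(-.03,.14,-.085,.085,0,.012)]: w(fx,b,(0,255,0))
    for b in [(-.005,.005,-.065,.065,0,.11),(.005,.015,-.034,.034,.018,.058)]: w(cv[:3],b,(0,0,255),cv[3])
    cv2.imwrite(name,im)
E
python3 - <<'E'
from ov import *
w=pickle.load(open("wrist6.pkl","rb")); s=pickle.load(open("side6.pkl","rb"))
fx=(.4704,.1815,-.028); cv=(.4348,.182,-.028,.046)
draw(s,fx,cv,(235,375,225,365),4.2,"pics/os6.png"); draw(w,fx,cv,(280,620,90,390),2,"pics/ow6.png",1.5)
E
```

```text
(no output)
```

View pics/os6.png

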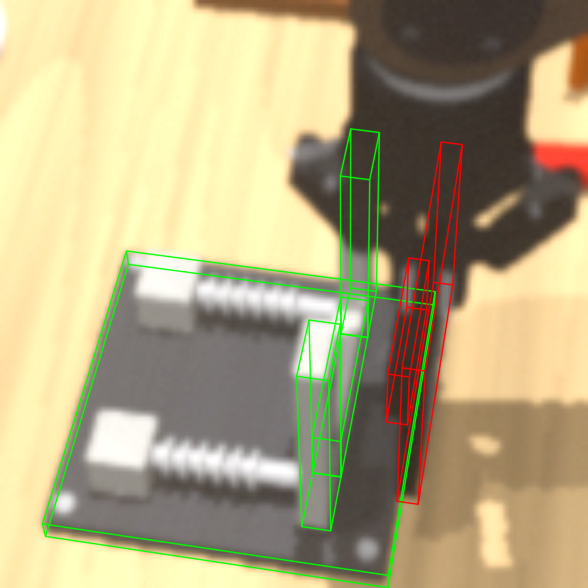

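View pics/ow6.png

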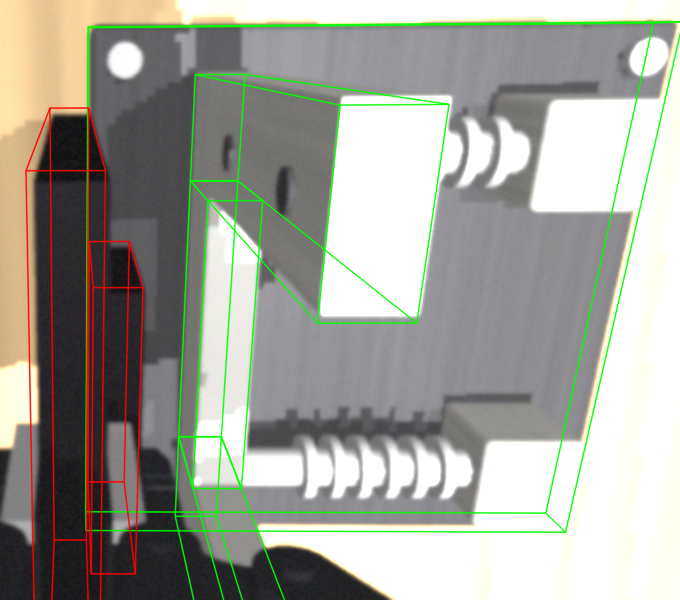

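```bash
python3 -m jog '[{"grip":1,"x":4,"y":-1,"z":1,"rx":0,"ry":0,"rz":0},{"grip":1,"x":6,"y":0,"z":0,"rx":0,"ry":0,"rz":0},{"grip":1,"x":6,"y":0,"z":0,"rx":0,"ry":0,"rz":0},{"grip":1,"x":4,"y":0,"z":0,"rx":0,"ry":0,"rz":0},{"grip":1,"x":2,"y":0,"z":0,"rx":0,"ry":0,"rz":0},{"grip":1,"x":1,"y":0,"z":0,"rx":0,"ry":0,"rz":0},{"grip":1,"x":0,"y":0,"z":0,"rx":0,"ry":0,"rz":0}]'
python3 - <<'E'
from ov import *
P=[];F=[]
for n in ["wrist","side"]:
    c=read_camera(n); pickle.dump(c,open(f"{n}7.pkl","wb")); s=get_state();P.append(s['eef_pos']);F.append(s['contact_force'])
e=np.mean(P,0); print(np.round(P,4),np.round(F,1),s['tcp_rot'].round(4))
w=pickle.load(open("wrist7.pkl","rb")); s=pickle.load(open("side7.pkl","rb"))
fx=(.4704,.1820,-.028); cv=(e[0],e[1],-.028,e[2]-.2418)
draw(s,fx,cv,(265,365,265,365),5.5,"pics/os7.png"); draw(w,fx,cv,(280,620,90,390),2,"pics/ow7.png",1.5)
E
```

```text
time: 8.83
eef_pos: [0.4581, 0.1817, 0.2867]
tcp_rot: [1.0, -0.014, -0.0, 0.0]
contact_force: [-0.2, -0.2, -1.8]
opening: 0.109
[[0.4579 0.1817 0.2866]
 [0.4578 0.1817 0.2866]] [[-0.6 -0.3 -2.2]
 [-1.  -1.2 -2.5]] [ 9.999e-01 -1.380e-02 -2.000e-04  0.000e+00]
```

View pics/os7.png

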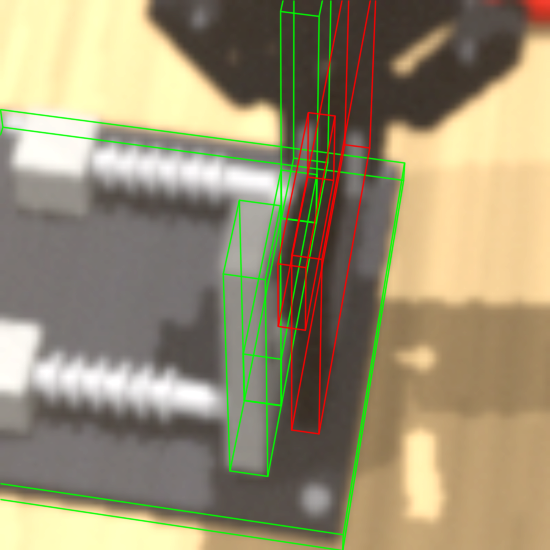

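View pics/ow7.png

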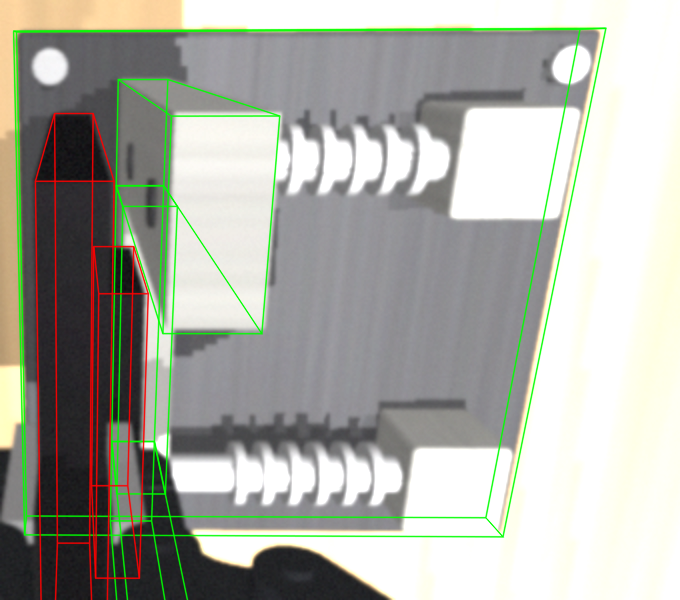

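```bash
python3 -m jog '[{"grip":1,"x":1.5,"y":0,"z":0,"rx":0,"ry":0,"rz":0},{"grip":1,"x":1.5,"y":0,"z":0,"rx":0,"ry":0,"rz":0},{"grip":1,"x":1,"y":0,"z":0,"rx":0,"ry":0,"rz":0},{"grip":1,"x":1,"y":0,"z":0,"rx":0,"ry":0,"rz":0}]'
for i in 1 2; do python3 -m jog '[{"grip":1,"x":1,"y":0,"z":0,"rx":0,"ry":0,"rz":0},{"grip":1,"x":1,"y":0,"z":0,"rx":0,"ry":0,"rz":0}]'; done
```

```text
time: 9.27
eef_pos: [0.463, 0.1816, 0.2868]
tcp_rot: [1.0, -0.014, 0.0, -0.0]
contact_force: [-0.8, 0.5, -2.3]
opening: 0.105
time: 9.43
eef_pos: [0.465, 0.1815, 0.2867]
tcp_rot: [1.0, -0.014, 0.0, -0.0]
contact_force: [0.0, -0.5, -2.1]
opening: 0.109
time: 9.6
eef_pos: [0.4669, 0.1814, 0.2867]
tcp_rot: [1.0, -0.014, -0.0, 0.0]
contact_force: [-2.2, -0.1, -1.5]
opening: 0.111
```

```bash
for i in 1 2; do python3 -m jog '[{"grip":1,"x":1,"y":0,"z":0,"rx":0,"ry":0,"rz":0},{"grip":1,"x":1,"y":0,"z":0,"rx":0,"ry":0,"rz":0}]'; done
python3 - <<'E'
from h import *
F=[]
for n in range(6):
    c=read_camera("wrist"); s=get_state();F.append(np.r_[s['contact_force'],s['wrist_torque']])
print(np.round(np.mean(F,0),2),np.round(F,1)[:,0],s['eef_pos'],s['tcp_rot'])
E
```

```text
time: 9.77
eef_pos: [0.4687, 0.1814, 0.2866]
tcp_rot: [1.0, -0.014, -0.001, 0.0]
contact_force: [-3.0, 0.2, 0.5]
opening: 0.107
time: 9.93
eef_pos: [0.4705, 0.1814, 0.2866]
tcp_rot: [1.0, -0.014, -0.001, 0.0]
contact_force: [-4.9, -0.0, 0.8]
opening: 0.111
[-4.93  0.04  1.27 -0.12  0.68 -0.19] [-4.4 -4.4 -5.2 -5.5 -5.  -5.2] [0.47062649 0.18133298 0.28658933] [ 9.99903634e-01 -1.38714072e-02 -5.51940400e-04  5.38325261e-05]
```

```bash
for i in 1 2; do python3 -m jog '[{"grip":1,"x":1,"y":0,"z":0,"rx":0,"ry":0,"rz":0},{"grip":1,"x":1,"y":0,"z":0,"rx":0,"ry":0,"rz":0}]'; done
python3 - <<'E'
from ov import *
F=[];P=[]
for n in ["wrist","wrist","side","wrist","side","wrist"]:
    c=read_camera(n); pickle.dump(c,open(f"{n}8.pkl","wb")); s=get_state();F.append(np.r_[s['contact_force'],s['wrist_torque']]);P.append(s['eef_pos'])
print(np.round(np.mean(F,0),2),np.round(F,1)[:,0],np.mean(P,0),s['tcp_rot'])
e=np.mean(P,0)
w=pickle.load(open("wrist8.pkl","rb")); s=pickle.load(open("side8.pkl","rb"))
fx=(.4704,.1820,-.028); cv=(e[0],e[1],-.028,e[2]-.2418)
draw(s,fx,cv,(265,365,265,365),5.5,"pics/os8.png"); draw(w,fx,cv,(280,620,90,390),2,"pics/ow8.png",1.5)
E
```

```text
time: 10.4
eef_pos: [0.4724, 0.1813, 0.2865]
tcp_rot: [1.0, -0.014, -0.001, 0.0]
contact_force: [-6.6, 0.1, 2.8]
opening: 0.11
time: 10.57
eef_pos: [0.4742, 0.1813, 0.2865]
tcp_rot: [1.0, -0.014, -0.002, 0.0]
contact_force: [-9.2, 0.0, 4.3]
opening: 0.107
[-8.49 -0.43  3.36 -0.1   1.13 -0.18] [-8.4 -8.2 -9.1 -8.  -8.9 -8.4] [0.47418513 0.18126869 0.28654954] [ 9.99902536e-01 -1.38158609e-02 -2.00099456e-03  1.90993925e-04]
```

View pics/os8.png

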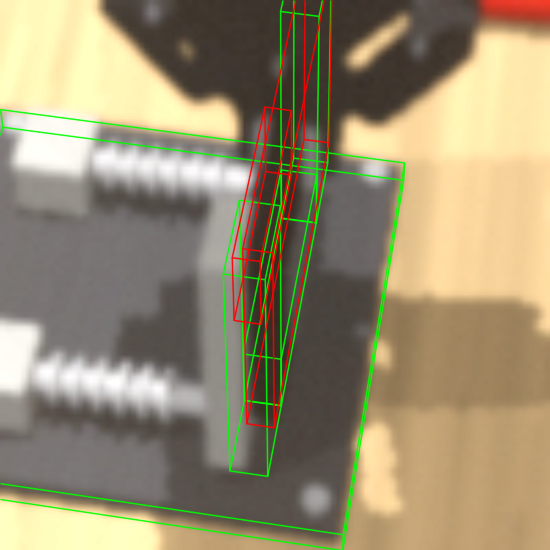

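View pics/ow8.png

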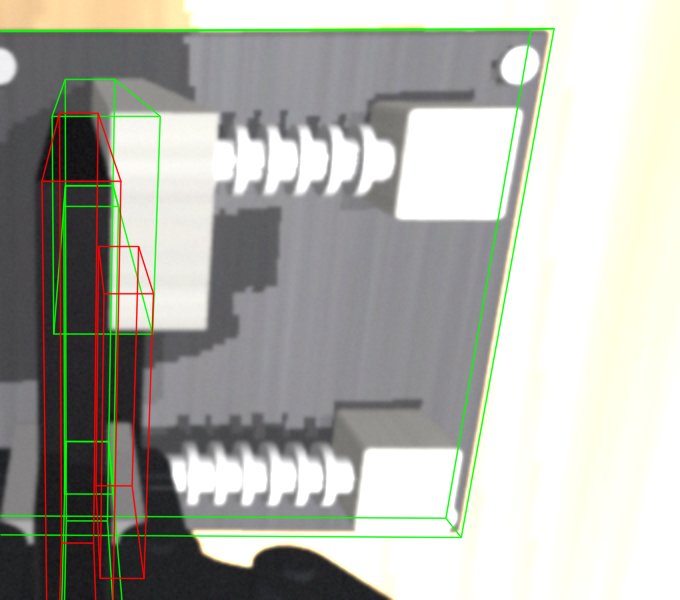

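```bash
python3 -m jog '[{"grip":1,"x":0.5,"y":0,"z":0,"rx":0,"ry":0,"rz":0},{"grip":1,"x":0.5,"y":0,"z":0,"rx":0,"ry":0,"rz":0},{"grip":1,"x":0,"y":0,"z":0,"rx":0,"ry":0,"rz":0},{"grip":1,"x":0,"y":0,"z":0,"rx":0,"ry":0,"rz":0}]'
python3 - <<'E'
from h import *
F=[];P=[]
I=[]
for n in ["wrist","side"]+["top"]*8:
    c=read_camera(n);I.append(c); s=get_state();F.append(np.r_[s['contact_force'],s['wrist_torque']]);P.append(s['eef_pos'])
print(np.round(np.mean(F,0),2),np.round(F,1)[:,0],np.mean(P,0),s['tcp_rot'],s['opening'])
f=lambda a,k:np.clip(cv2.resize(a[:,:,::-1].astype(float),None,fx=k,fy=k,interpolation=cv2.INTER_CUBIC)*2.2,0,255).astype(np.uint8)
a=f(I[0]["frame"][100:300,280:400],2.9); b=f(I[1]["frame"][265:360,275:345],6); 
h=min(a.shape[0],b.shape[0]); cv2.imwrite("pics/c9.png",np.hstack([a[:h],b[:h]]))
import pickle; pickle.dump(I[:2],open("c9.pkl","wb"))
E
```

```text
time: 11.2
eef_pos: [0.475, 0.1813, 0.2866]
tcp_rot: [1.0, -0.014, -0.002, 0.0]
contact_force: [-9.2, -0.5, 3.3]
opening: 0.105
[-9.4  -0.07  4.01 -0.11  1.27 -0.21] [ -8.7  -9.2  -9.5  -9.3  -9.7  -9.7  -9.4  -9.1  -9.2 -10.1] [0.47498558 0.1812642  0.28655082] [ 9.99901756e-01 -1.38094587e-02 -2.39147281e-03  2.42692609e-04] 0.11000858659338096
```

View pics/c9.png

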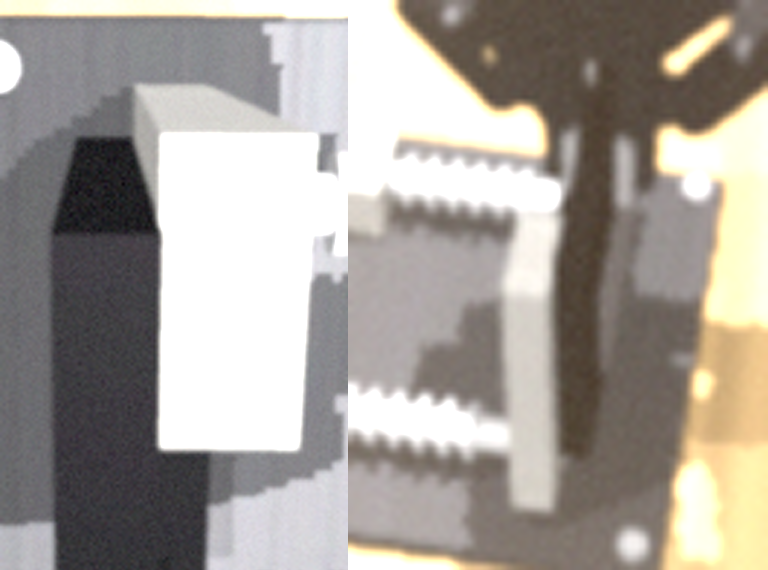

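Run:
```python
from ov import *
w,s=pickle.load(open("c9.pkl","rb"))
e=[.47499,.18126,.28655]; d=e[0]+.005-.4704
fx=(.4704+d,.1820-.028*d,-.028); cv=(e[0],e[1],-.028,e[2]-.2418)
draw(s,fx,cv,(275,345,265,360),6,"pics/a.png",2); draw(w,fx,cv,(270,400,100,300),2.8,"pics/b.png",2)
a=cv2.imread("pics/a.png");b=cv2.imread("pics/b.png");h=min(len(a),len(b));cv2.imwrite("pics/o9.png",np.hstack([a[:h],b[:h]])); print(d)
```

```text
0.009590000000000043
```

View pics/o9.png

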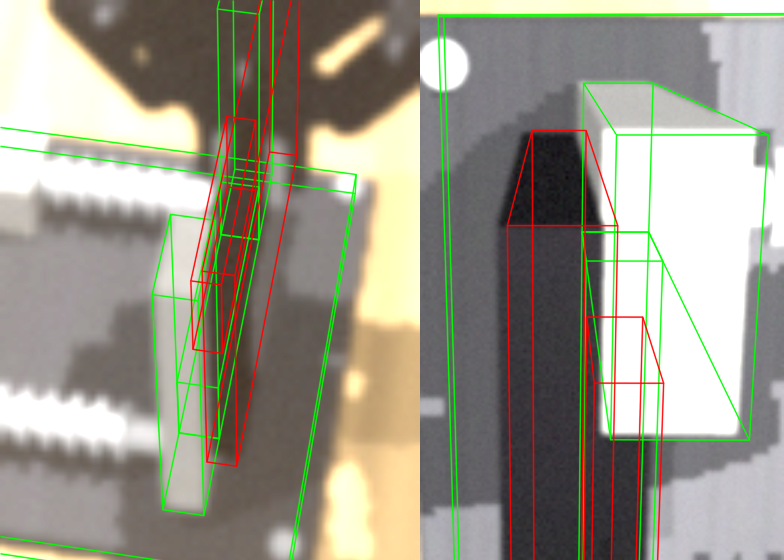

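```bash
python3 -c "
from plant import *
s=get_state();print(s['time'],s['contact_force'],s['opening'],s['dq'].round(4));print(sign_off())"
```

```text
11.7 [-10.10583166  -0.25609998   3.60089346] 0.11000858659338096 [ 0.0016 -0.0005  0.0001  0.0005  0.0005 -0.0002]
the job is handed in; nothing more can be done
None
```

The cover is out of the rack, turned so its spigot faces the grey fixture, and held by the gripper alone against the front of the frame. I handed it in at 11.7 s, with the grip set to 70 N; `sign_off()` gives no verdict.

What my last checks showed:
- **Push:** the sensor averaged 9.4 N along the push, steady between 8.7 and 10.1 N. It read 0 to 1 N before contact, so the true push is about 9 N. From the tool's travel the frame moved back about 9.6 mm, which at 1.2 N/mm would be 11.5 N, so the two estimates disagree somewhat. Both are within 6 to 14 N.
- **Fit:** the model outlines drawn over the wrist and side pictures match to about 1–2 mm. The cover lies flush on the one post I could see. The sideways error is about 1 mm, the bottom edge is about 45 mm above the bench, and the tool tilt is below 0.01 rad.
- **At rest:** joint speeds were about zero, and the opening stayed at about 9 mm on the 10 mm panel.

What disagreed or could not be checked:
- **Upward force:** an upward force built up while pushing, about 6 N more than before contact. I took it for friction on the frame, but did not confirm that.
- **Wrist camera:** the cover looked a few percent narrower than the model, which I put down to glare and calibration.
- **Far end:** the gripper hid the cover's right-hand end, so I only checked its level at the near end.
- **Other things on the bench:** I left them alone and had no sign of touching them, but did not measure their positions again.

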